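# Find the tin that rattles and hold it out

### The job

One of the three sealed grey tins on the brown paper has a part loose inside. Lift them one at a time and shake them end to end, several brisk strokes about a hand's width long, standing each quiet tin back upright where it was; when you find the one that rattles, hold it out, lid upward and well clear, over the middle of the round black mat (at a hand's height, 15 to 25 cm up) and finish while still holding it there, at rest. Never hold a quiet tin out over the mat, and leave everything else on the bench as it is.

Things in the scene. Friction and masses are not known exactly. Their poses are not given: they have to be found in the camera images.
- tin_a: one of three identical sealed grey steel tins with straight sides and a bright lid: 110 mm long (its x), 52 wide (its y), 58 high (its z), 0.25 to 0.6 kg in all; weight does not tell them apart. Origin: centre of its underside. The tins stand in a row across the paper, about 0.2 m apart, long side within 35 degrees of world x
- tin_b: identical to tin_a. Inside one of the tins, any of the three, changing from run to run, one loose 32 mm, 0.13 kg steel ball slides and rolls easily along the tin's length, 35 mm either way from the middle, 28 mm above the underside, and knocks on the end walls: the wrist's moment across the tin jumps and shifts by about 0.09 N m from end to end. The other two are packed solid
- tin_c: identical to tin_a. The smooth sides are best held low, about 30 mm above the underside, mid-length, with a light grip of 30 to 40 N: gripped at 60 N or more, the tin with the loose ball tends to twist between the fingers when shaken
- mat: round black rubber hand-over mat lying on the bench beyond the tins, 150 mm across, 4 mm thick, fixed; origin: centre of its underside, on the bench top (z = 0)
- paper: sheet of brown covering paper fixed to the bench, 250 mm (x) by 620 mm (y), 2 mm thick: the tins stand on it, undersides at z = 0.002; origin: centre of its underside
- cap1: bystander, loose: leave alone. round aluminium wheel centre cap, 62 mm across, 15 mm high, on the paper in front of a gap between tins; origin under its centre
- cap2: bystander, loose: leave alone. a second such centre cap, at the other gap
- sanding_block: bystander, loose: leave alone. black rubber sanding block, 70 x 110 x 32 mm; origin under its centre
- tape: bystander, loose: leave alone. roll of masking tape lying flat, 96 mm across, 25 mm high; origin under its centre
- spray_can: bystander, loose: leave alone. spray can, 66 mm across, 190 mm high; origin under its centre
- cup: bystander, loose: leave alone. white mixing cup, 80 mm across, 100 mm high; origin under its centre
- wrench: bystander, loose: leave alone. steel wrench lying flat, 190 mm long; origin under its middle
Things that resemble listed ones, but are neither listed nor needed, are in the scene too. What is shaped like the tin_b but yellow is not meant.

How it is judged (in metres and radians):
On the way, in this order (a step that is already met when the one before it is completed fails the run):
1. the tin with the loose part, held off the bench, is shaken: the part has run towards the +x end of the tin (((distance between ball_c0 and tin_a below 0.065 m and height (world z) of tin_a above 0.025 m and contact force between the fingers and tin_a above 2 N and x of ball_c0 in the frame of tin_a above 0.012 m) or (distance between ball_c0 and tin_b below 0.065 m and height (world z) of tin_b above 0.025 m and contact force between the fingers and tin_b above 2 N and x of ball_c0 in the frame of tin_b above 0.012 m) or (distance between ball_c0 and tin_c below 0.065 m and height (world z) of tin_c above 0.025 m and contact force between the fingers and tin_c above 2 N and x of ball_c0 in the frame of tin_c above 0.012 m))).
2. the shaking goes on: the part has run back towards the -x end (((distance between ball_c0 and tin_a below 0.065 m and height (world z) of tin_a above 0.025 m and contact force between the fingers and tin_a above 2 N and x of ball_c0 in the frame of tin_a below -0.012 m) or (distance between ball_c0 and tin_b below 0.065 m and height (world z) of tin_b above 0.025 m and contact force between the fingers and tin_b above 2 N and x of ball_c0 in the frame of tin_b below -0.012 m) or (distance between ball_c0 and tin_c below 0.065 m and height (world z) of tin_c above 0.025 m and contact force between the fingers and tin_c above 2 N and x of ball_c0 in the frame of tin_c below -0.012 m))).
At the end, for the whole second after the job is handed in: The tin with the loose part is held by the fingers at rest (under 0.04 m/s), its underside 0.12 to 0.30 m above the bench, lid upward within 0.9 rad, its middle within 60 mm of the mat's centre seen from above; the other two stand upright on the paper within 50 mm of where they started (((distance between ball_c0 and tin_a below 0.065 m and height (world z) of tin_a between 0.12 and 0.3 m and horizontal distance between tin_a and mat below 0.06 m and angle between tin_a's own z axis and vertical below 0.9 rad and linear speed of tin_a below 0.04 m/s and contact force between the fingers and tin_a above 2 N and height (world z) of each of tin_b, tin_c below 0.006 m and angle between each of tin_b, tin_c's own z axis and vertical below 0.1 rad and distance of each of tin_b, tin_c from where it was at the start of the episode below 0.05 m and linear speed of each of tin_b, tin_c below 0.03 m/s) or (distance between ball_c0 and tin_b below 0.065 m and height (world z) of tin_b between 0.12 and 0.3 m and horizontal distance between tin_b and mat below 0.06 m and angle between tin_b's own z axis and vertical below 0.9 rad and linear speed of tin_b below 0.04 m/s and contact force between the fingers and tin_b above 2 N and height (world z) of each of tin_a, tin_c below 0.006 m and angle between each of tin_a, tin_c's own z axis and vertical below 0.1 rad and distance of each of tin_a, tin_c from where it was at the start of the episode below 0.05 m and linear speed of each of tin_a, tin_c below 0.03 m/s) or (distance between ball_c0 and tin_c below 0.065 m and height (world z) of tin_c between 0.12 and 0.3 m and horizontal distance between tin_c and mat below 0.06 m and angle between tin_c's own z axis and vertical below 0.9 rad and linear speed of tin_c below 0.04 m/s and contact force between the fingers and tin_c above 2 N and height (world z) of each of tin_a, tin_b below 0.006 m and angle between each of tin_a, tin_b's own z axis and vertical below 0.1 rad and distance of each of tin_a, tin_b from where it was at the start of the episode below 0.05 m and linear speed of each of tin_a, tin_b below 0.03 m/s))); the arm keeps its last pose, push and grip.
It fails at once if a quiet tin is held out over the middle of the mat ((not (distance between ball_c0 and tin_a below 0.065 m) and height (world z) of tin_a above 0.1 m and horizontal distance between tin_a and mat below 0.05 m) or (not (distance between ball_c0 and tin_b below 0.065 m) and height (world z) of tin_b above 0.1 m and horizontal distance between tin_b and mat below 0.05 m) or (not (distance between ball_c0 and tin_c below 0.065 m) and height (world z) of tin_c above 0.1 m and horizontal distance between tin_c and mat below 0.05 m)).
It fails at once if a bystander is pushed more than 40 mm (distance of any of cap1, cap2, sanding_block, tape, spray_can, cup, wrench from where it was at the start of the episode above 0.04 m).
It fails at once if a bystander is tipped over (angle between any of cap1, cap2, sanding_block, tape, spray_can, cup, wrench's own z axis and vertical above 0.6 rad).
It also fails if it takes over 72 s, if anything falls off the work surface, if the arm or the gripper's body presses on something with over 40 N, if the wrist force passes 120 N, or if a joint passes its speed limit or range.

### The arm

A 6-joint arm with a two-finger parallel gripper is mounted at the origin on the work surface. World frame = base frame: x ahead of the robot, y to its left, z up, the work surface at z = 0. Lengths are in mm, angles in rad, forces in N, time in s.
With the tool pointing down it reaches from about 350 to 800 mm from the base axis. Payload 7.3 kg.
Tool frame: the origin (TCP) lies on the mounting face of the last link; the fingertips stand 173 mm ahead of it and the grasp point (between the pads) lies 155 mm ahead of it (tcp_to_tips is the distance from the TCP to the fingertips, in mm); z points along the fingers, y is the line along which they close (so a half turn about z gives the same grasp; the last joint's range is limited). The gripper opens to 85 mm and grips with 20 to 120 N. Pads are 22 mm wide; open, the fingers measure 114 mm over their backs; the gripper's body (76 mm by 85 mm) begins 54 mm behind the grasp point. The pads swing forward as they close: fully open they stand 13 mm farther back than shut.
Start: joints at [1.035, 0.342, 1.524, -0, 1.275, -0.146], TCP at [199.481, 485.629, 404.722] pointing down, gripper open.
Joint ranges: [-2.53, 2.53], [-0.77, 2.02], [0.04, 2.7], [-1, 4.14], [0.28, 2.66], [-3.11, 3.11]. Speed limits (rad/s): [2.57, 2.57, 3.14, 3.14, 3.14, 3.14].

### API

Orientations are given as a unit quaternion [x, y, z, w].
In Python, from rig import movep, move_linear, movej, open_jaws, grasp, dwell, solve_ik, get_image, PlanningError, job_done, get_clock, get_joints, get_joint_velocities, get_joint_torque, get_tool_pos, get_eef_rot, get_ft_force, get_moment, get_gripper_width, get_grasp_force, tcp_to_tips gives the robot as it stands. Calls block until the motion is done:
- movep(position, orientation): joint-space move of the TCP to a pose.
- move_linear(position, orientation=None, speed=150, until_force=None): straight line of the TCP; orientation=None keeps the orientation; speed is the mean speed in mm/s. With until_force (N) it stops when the force on the tool has changed by that much, and returns True; else False.
- movej(angles): joint-space move.
- open_jaws() and grasp(f_grip=None): open the fingers fully, or close them until they stop; f_grip is the grip in N (None keeps the last).
- dwell(seconds).
- solve_ik(position, orientation): joint angles nearest the present ones, or None.
- get_image(name): name is "side" or "top" or "wrist"; returns a dict with "pixels" (420x560x3 uint8, red, green, blue), "K" (3x3 intrinsics, pixels), "k1" (the pictures are not rectified: a ray, as slopes to the right and down, at radius r is drawn at 1 + k1 r^2 times it, then the intrinsics apply), "R" (3x3) and "t" (3): a world point X has camera coordinates R X + t; the wrist camera has in their place "hand_eye" (4x4, takes a point from camera to tool coordinates, whose origin is the TCP and whose axes are the flange's). Camera axes: x right, y down, z forward; pixel columns grow to the right and rows downward; lengths in mm; the calibration is good to about 2 mm. A picture is of the moment at which its call begins: read the wrist's pose just before it. There is no depth.
A pose or a line that the arm cannot do raises PlanningError and nothing moves.
- job_done(): hands the job in; it is judged then, once.
Readings, each from a call of its own:
- get_clock(): time.
- get_joints(): joint angles.
- get_joint_velocities(): joint speeds.
- get_joint_torque(): joint torques, N m.
- get_tool_pos(): TCP position.
- get_eef_rot(): TCP orientation.
- get_ft_force(): force on the tool from outside, world axes, zero at the start.
- get_moment(): the same for the moment, N m.
- get_gripper_width(): opening from 0.0 (shut) to 1.0 (fully open).
- get_grasp_force(): force on a finger pad.
Only numpy, scipy, OpenCV 4.12 (cv2) and the standard library are available. Lean on these libraries where they do the work, as an engineer would, in place of code of your own. Each camera call takes 0.05 s, during which the arm holds its last target. There are 200 camera calls.

## Working session

There is one attempt and no reset: what is moved stays moved. The work goes in short steps, each a Python script; the robot and the scene stay as the last script left them, time stands still between calls to the robot, and variables do not carry over. Pictures are saved under pics/ and viewed, at most 10 in all, crops included, and the job is handed in when it is done.

```bash
mkdir -p pics; ls
python3 - <<'E'
from rig import *
import cv2,pickle
for n in("top","side"):
    d=get_image(n);pickle.dump(d,open(n+".pkl","wb"));cv2.imwrite(f"pics/{n}.png",d["pixels"][...,::-1]);print(n,d["K"],d["k1"],d["R"],d["t"])
E
```

```text
pics
top [[397.91006529   0.         282.70565769]
 [  0.         397.91006529 214.14840076]
 [  0.           0.           1.        ]] -0.05109794660621796 [[ 0.00902638 -0.99964575 -0.02503796]
 [-0.9829196  -0.00426709 -0.18398602]
 [ 0.18381401  0.02627103 -0.98260991]] [-18.44055196 539.47793044 829.59994315]
side [[459.03253006   0.         289.37004424]
 [  0.         459.03253006 200.18485726]
 [  0.           0.           1.        ]] -0.02625839185425997 [[ 0.87180202 -0.48979536 -0.00785784]
 [-0.359126   -0.6281456  -0.69026199]
 [ 0.33315125  0.60459376 -0.72351685]] [-464.19112616  193.50030749 1011.94950863]
```

View pics/top.png

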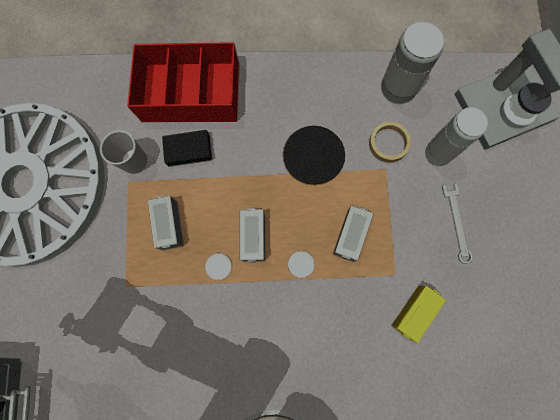

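View pics/side.png

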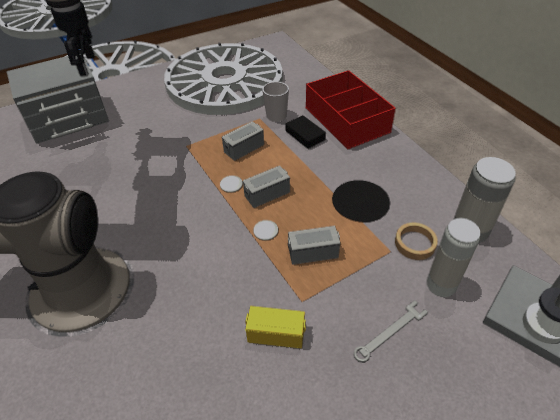

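The top view shows three grey tins on the paper, at px (164,222), (252,235) and (354,233). The yellow look-alike at (420,313) is off the paper and not meant. The mat is at (314,155), and the caps are at (218,266) and (301,264).

```bash
cat > h.py <<'E'
import cv2,pickle,numpy as np
from scipy.spatial.transform import Rotation as Rn
def ray(d,uv,z):
    p=cv2.undistortPoints(np.float64(uv).reshape(-1,1,2),d["K"],np.array([d["k1"],0,0,0.])).reshape(-1,2)
    R,t=np.array(d["R"]),np.array(d["t"]);c=-R.T@t
    v=np.c_[p,np.ones(len(p))]@R
    return c+v*((z-c[2])/v[:,2])[:,None]
def rot(a): # tool down, fingers close along tin y, tin x at world angle a
    return (Rn.from_euler("z",a)*Rn.from_euler("x",np.pi)).as_quat()
E
python3 - <<'E'
from h import *
d=pickle.load(open("top.pkl","rb"));im=d["pixels"];hsv=cv2.cvtColor(im,cv2.COLOR_RGB2HSV)
vis=im.copy();res=[]
paper=cv2.inRange(hsv,(5,90,60),(25,255,255));c=max(cv2.findContours(paper,0,2)[0],key=cv2.contourArea)
P=np.zeros_like(paper);cv2.fillPoly(P,[cv2.convexHull(c)],255)
m=cv2.inRange(hsv,(0,0,125),(180,60,255))&P
m=cv2.morphologyEx(m,cv2.MORPH_CLOSE,np.ones((5,5)))
for c in cv2.findContours(m,0,2)[0]:
    if cv2.contourArea(c)<300: continue
    r=cv2.minAreaRect(c);b=cv2.boxPoints(r);cv2.polylines(vis,[b.astype(int)],True,(255,0,0))
    w=ray(d,b,60)[:,:2]; e=[w[1]-w[0],w[2]-w[1]];l=max(e,key=np.linalg.norm)
    print(np.round(r[0]),cv2.contourArea(c),w.mean(0).round(1),[np.linalg.norm(x).round(1) for x in e],np.degrees(np.arctan(l[1]/l[0])).round(1))
m=cv2.inRange(im,(0,0,0),(45,45,45));
for c in cv2.findContours(cv2.morphologyEx(m,cv2.MORPH_CLOSE,np.ones((5,5))),0,2)[0]:
    (u,v),_,_=e=cv2.minAreaRect(c)
    if abs(u-314)<20 and abs(v-155)<20 and cv2.contourArea(c)>1500: print("mat",e,ray(d,[[u,v]],4))
cv2.imwrite("pics/crop.png",cv2.resize(vis[120:300,110:410,::-1],None,fx=2.6,fy=2.6))
E
```

```text
[217. 267.] 548.5 [422.2 125. ] [np.float64(60.8), np.float64(56.3)] -48.4
[301. 264.] 537.0 [429.4 -54.7] [np.float64(58.1), np.float64(56.4)] -7.8
[251. 234.] 1100.5 [495.3  53.4] [np.float64(48.5), np.float64(111.5)] 1.1
[354. 232.] 1123.0 [ 498.6 -169.7] [np.float64(114.8), np.float64(51.4)] -19.1
[162. 222.] 1054.0 [520.6 251.9] [np.float64(51.6), np.float64(115.8)] 11.5
mat ((314.0, 154.5), (57.0, 60.0), 90.0) [[693.71559311 -87.20452331   4.        ]]
```

View pics/crop.png

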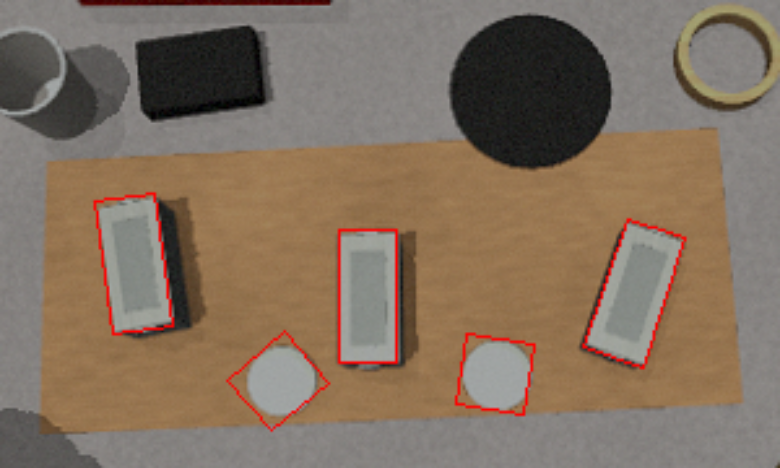

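```bash
cat > act.py <<'E'
from h import *
from rig import *
GZ=2+30+155
def yhat(a): return np.array([-np.sin(a),np.cos(a),0])
def pick(x,y,a):
    q=rot(a); movep([x,y,GZ+100],q); move_linear([x,y,GZ],q,speed=120); grasp(35)
    print("width",round(get_gripper_width()*85,1),"F",round(get_grasp_force(),1))
    move_linear([x,y,GZ+115],q,speed=120)
def shake(x,y,a,n=6,L=50,sp=380):
    q=rot(a); u=np.array([np.cos(a),np.sin(a),0]); c=np.array([x,y,GZ+115])
    s=1; move_linear(c-u*L,q,speed=200); out=[]
    for i in range(n):
        move_linear(c+s*u*L,q,speed=sp); m1=np.dot(get_moment(),yhat(a)); dwell(.15)
        out.append((round(m1,3),round(float(np.dot(get_moment(),yhat(a))),3))); s=-s
    print(out); move_linear(c,q,speed=200); dwell(.2)
    print("F",round(get_grasp_force(),1),"M",np.round(get_moment(),3),"w",get_clock())
def put(x,y,a):
    q=rot(a); move_linear([x,y,GZ+15],q,speed=120); r=move_linear([x,y,GZ-2],q,speed=30,until_force=4)
    print("down",r,np.round(get_tool_pos(),1)); open_jaws(); move_linear([x,y,GZ+100],q,speed=150); print("t",get_clock())
T={"L":(520.6,251.9,np.radians(11.5)),"M":(495.3,53.4,np.radians(1.1)),"R":(498.6,-169.7,np.radians(-19.1))}
E
python3 - <<'E'
from act import *
pick(*T["L"]); shake(*T["L"])
E
```

```text
width 51.0 F 38.0
[(np.float64(-0.004), -0.028), (np.float64(-0.027), -0.013), (np.float64(0.012), 0.019), (np.float64(-0.054), 0.014), (np.float64(0.007), 0.04), (np.float64(-0.037), -0.027)]
F 37.2 M [-0.028  0.021  0.055] w 8.6083
```

```bash
cat >> act.py <<'E'
def avg(a,T=.3):
    v=[];t=get_clock()
    while get_clock()-t<T: v.append(np.dot(get_moment(),yhat(a))); dwell(.01)
    return round(float(np.mean(v)),3),round(float(np.std(v)),3)
def shake2(x,y,a,n=6,L=55,sp=450):
    q=rot(a); u=np.array([np.cos(a),np.sin(a),0]); c=np.array([x,y,GZ+115])
    s=1; move_linear(c-u*L,q,speed=200)
    for i in range(n):
        t=get_clock();move_linear(c+s*u*L,q,speed=sp); t1=get_clock()-t; print("+" if s>0 else "-",round(t1,2),avg(a)); s=-s
    move_linear(c,q,speed=200); print("still",avg(a),get_clock())
E
python3 - <<'E'
from act import *
a=T["L"][2]; print("still",avg(a)); shake2(*T["L"])
E
```

```text
still (0.001, 0.028)
+ 0.43 (0.012, 0.035)
- 0.42 (-0.014, 0.036)
+ 0.42 (0.01, 0.028)
- 0.43 (-0.005, 0.03)
+ 0.43 (0.012, 0.033)
- 0.43 (-0.017, 0.027)
still (0.003, 0.03) 14.4417
```

The left tin shows no step of 0.09 N m, so it is quiet. I'm putting it back and testing the middle one.

Run:
```python
from act import *
put(*T["L"]); pick(*T["M"]); shake2(*T["M"])
d=get_image("top");cv2.imwrite("pics/t2.png",cv2.resize(d["pixels"][120:300,110:410,::-1],None,fx=2.6,fy=2.6))
```

```text
down True [520.5 251.9 187.6]
t 17.1667
width 51.4 F 37.8
+ 0.4 (0.048, 0.035)
- 0.4 (-0.077, 0.045)
+ 0.4 (0.048, 0.036)
- 0.4 (-0.083, 0.037)
+ 0.4 (0.049, 0.033)
- 0.4 (-0.09, 0.032)
still (0.02, 0.064) 25.85
```

View pics/t2.png

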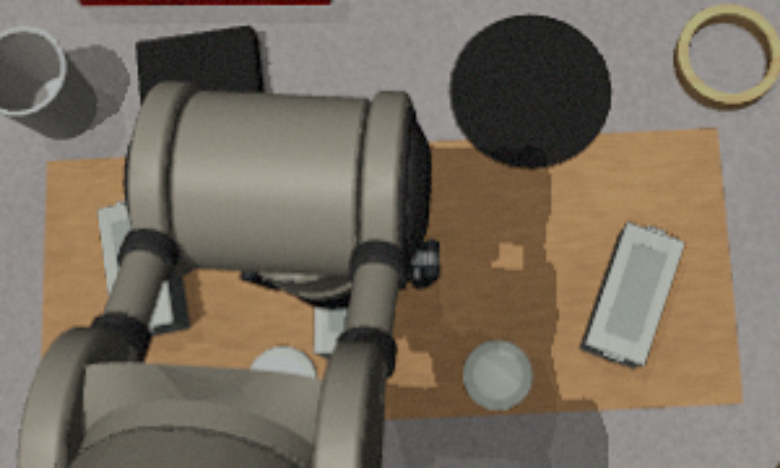

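The middle tin rattles: its moment steps about 0.13 N m between ends. The picture shows the left tin standing back in place, crop px about (140,265), and the rest undisturbed. Next I take the middle tin to the mat.

Run:
```python
from act import *
q=rot(T["M"][2]); x,y,a=T["M"]; z=GZ+190
move_linear([x,y,z],q,speed=150); move_linear([693.7,-87.2,z],q,speed=150); dwell(.5)
print(get_tool_pos(),get_grasp_force(),get_gripper_width(),get_clock(),np.abs(get_joint_velocities()).max())
for n in("side","top"):
    d=get_image(n);cv2.imwrite(f"pics/{n}3.png",d["pixels"][...,::-1])
```

```text
[693.66903546 -87.13786595 377.07616965] 39.51874315738678 0.601247416832497 28.825 0.0014014370883795924
```

View pics/side3.png

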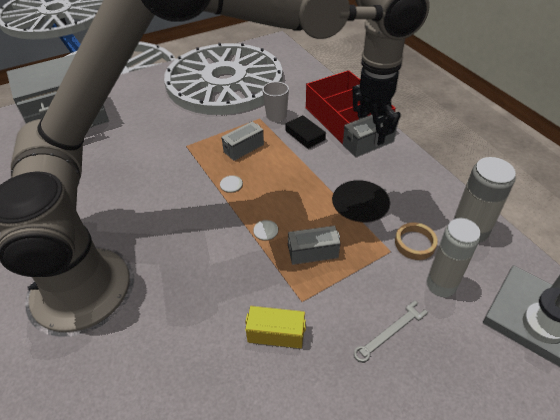

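View pics/top3.png

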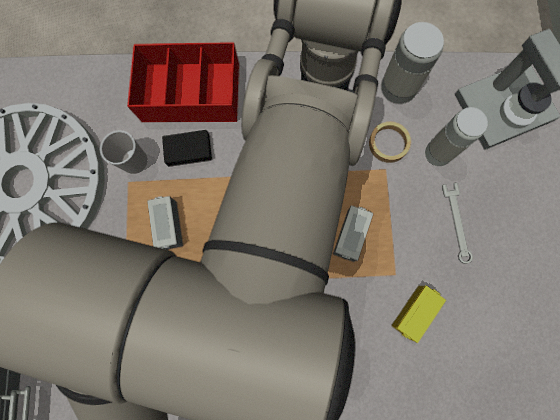

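The side view shows the tin held upright in the fingers at px (362,135), above the mat. The other two stand on the paper where they started, at px (243,141) in the side view and (354,233) in the top view. Nothing else has moved.

```bash
python3 -c "
from rig import *
print(job_done())"
```

```text
the job is handed in; nothing more can be done
None
```

I handed the job in at about 29 s with the rattling middle tin held still, lid up, about 19 cm over the mat's centre; the left tin was shaken, quiet and put back upright, and the right tin was never lifted because the middle one had already rattled.

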